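# Lay out a small cupboard door dry around its panel

### The arm

A 7-joint arm with a two-finger parallel gripper is mounted at the origin on the work surface. World frame = base frame: x ahead of the robot, y to its left, z up, the work surface at z = 0. Lengths are in mm, angles in rad, forces in N, time in s.
With the tool pointing down it reaches from about 400 to 875 mm from the base axis. Payload 4.4 kg.
Tool frame: the origin (TCP) lies midway between the tips of the shut fingers; the grasp point (between the pads) lies 19 mm behind it; z points along the fingers, y is the line along which they close (so a half turn about z gives the same grasp; the last joint's range is limited). The gripper opens to 85 mm and grips with 20 to 120 N. Pads are 22 mm wide; open, the fingers measure 114 mm over their backs; the gripper's body (76 mm by 85 mm) begins 54 mm behind the grasp point. The pads swing forward as they close: fully open they stand 13 mm farther back than shut.
Start: joints at [1.139, 0.628, 0.038, 1.517, -0.027, 0.996, -0.02], TCP at [232.531, -606.999, 231.313] pointing down, gripper open.
Joint ranges: [-3.06, 3.06], [-0.37, 2.12], [-1.25, 1.32], [0.18, 2.47], [-1.1, 4.24], [0.23, 1.98], [-2.94, 2.94]. Speed limits (rad/s): [2.57, 2.57, 3.14, 3.14, 3.14, 3.14, 3.14].

### API

Orientations are given as [roll, pitch, yaw] about the fixed x, y, z axes, in that order (R = Rz(yaw) Ry(pitch) Rx(roll)).
In Python, from cell import readout, optics, order gives the robot as it stands.
- The arm moves only by the shell command python3 -m jog 'ROWS'. ROWS is a JSON object of lists of equal length, an entry for each row: "claw": the opening, from 0 (shut) to 1 (fully open); "xyz": the shift along the tool's x, y, z each as a share of 0.1 m, from -1 to 1, a list of three; "twist": the turn, a rotation vector about the tool's x, y, z each as a share of 180 degrees, from -1 to 1, a list of three. A call has 1 to 12 rows; each row shifts and turns the commanded pose from where the row before left it, along the tool's axes as they then stand; what a row does not reach is not made up. A row lasts 1/8 s, in which the tool goes at most 62.5 mm and 10.7 degrees, less where a joint would pass 70% of its speed; a pose out of reach is approached as far as the arm can. A call with a number of a shift or a turn outside -1 to 1 is refused whole. A call with a gripper value outside its range is refused whole. The fingers move at their own pace and stop on an object; the grip force is fixed at half the most. Time passes only in rows, so rows that do not move let the fingers close. It gives the time, the measured TCP pose, the force, the opening and the grip force at its end, in the units of the state.
- readout.read_state(): the state, without advancing time (a new reading comes with each control period).
- optics.get_image(name): name is "side" or "top"; returns a dict with "color" (400x640x3 uint8, red, green, blue), "fovy" (degrees; the focal length in pixels is half the picture's height over the tangent of half this angle, whatever the lens; pixels are square), "cx", "cy" (the principal point, pixels), "k1" (the pictures are not rectified: a ray, as slopes to the right and down, at radius r is drawn at 1 + k1 r^2 times it, then the intrinsics apply), "view" (4x4, takes a point from world to camera coordinates). Camera axes: x right, y up, looking along -z (the intrinsics and any distortion apply to the point x, -y, -z); pixel columns grow to the right and rows downward; lengths in mm; the calibration is good to about 2 mm. A picture is of the moment at which its call begins. There is no depth.
- order.finish_job(): hands the job in; it is judged then, once.
Trained networks look in the newest picture that a camera, given by its name, has taken for a name from the list of things; names that differ only in an ending like _2 or _b are one class to them, and where a whole thing is asked for, a point or a joint stands for the part that bears it (a point fixed in the world has none). Each returns a list of dicts, best first, with "score" (0 to 1); they miss things now and then, are a little off and sometimes report something else, mostly with a low value. They report only what shows in the picture. A call takes as long as a camera call. They do not tell look-alikes from the thing itself.
- optics.boxes_of(camera, label): "rect" ([left, top, width, height] in pixels, round what is visible of it).
The state is a dict: "clock": time; "qpos": joint angles; "qd": joint speeds; "tau": joint torques, N m; "eef_pos": TCP position; "tool_rot": TCP orientation; "force": force on the tool from outside, world axes, zero at the start; "torque": the same for the moment, N m; "width": finger opening in mm; "gripper_force": force on a finger pad.
Only numpy, scipy, OpenCV 4.12 (cv2) and the standard library are available. Lean on these libraries where they do the work, as an engineer would, in place of code of your own. Each camera call takes 0.05 s, during which the arm holds its last target. There are 200 camera calls.

### The job

Lay the four frame parts of this small vented cupboard door flat on the bench around its walnut panel, ready for glue-up, leaving the panel where it lies. Looking down with the panel's slotted end as the top: the narrow rail goes across the top end and the wide rail across the bottom end, both centred on the panel's width, the stile with the two hinge bores runs along the left side and the plain stile along the right side, both with their ends level with the rails' outer edges. Keep every part square to the panel and close beside it, with an even gap of roughly half a centimetre, and do not disturb the plane, glue bottle, mallet or octagonal ring.

Things in the scene. Friction and masses are not known exactly. Their poses are not given: they have to be found in the camera images.
- panel: Dark walnut door panel, loose, lying flat on the bench: 130 (x) x 120 (y) x 6 mm. Two slots (each 80 mm long across y, 14 mm wide, right through) lie side by side in the +x half, at x = 26 and 48 mm: that is the panel's top end. Origin: centre of its underside. +x points to the top (slotted) end, +y to the left side as seen from above with the top end up, z up. It may lie at any yaw.
- narrow_rail: Narrow rail of the door, oak, loose, lying flat: a bar 98 mm long (x), 40 mm wide (y), 24 mm thick, with two 8 mm dowels standing 8 mm out of each end (114 mm over all). Same either way round. Origin: centre of its underside; x along its length, z up.
- wide_rail: Wide rail of the door, oak, loose, lying flat: a bar 98 mm long (x), 60 mm wide (y), 24 mm thick, with two 8 mm dowels standing 8 mm out of each end (114 mm over all). Same either way round. Origin: centre of its underside; x along its length, z up.
- bored_stile: Hinge stile of the door, oak, loose, lying flat: a stick 240 mm long (x), 40 mm wide (y), 24 mm thick, with two round blind bores for hinge cups (26 mm across, 12 mm deep) in its upper face, 82 mm either side of the middle. Same either way round. Origin: centre of its underside; x along its length, z up.
- plain_stile: Plain stile of the door, oak, loose, lying flat: a stick 240 mm long (x), 40 mm wide (y), 24 mm thick, no bores but a 6 mm dark knob hole mark in the middle of its upper face. Same either way round. Origin: centre of its underside; x along its length, z up.
- block_plane: Bystander, leave alone: metal block plane, loose, 155 x 50 mm, about 60 mm tall, towards the far edge of the bench. Origin: centre of its underside.
- glue_bottle: Bystander, leave alone: yellow glue bottle with orange nozzle, loose, 60 mm across, 144 mm tall, standing towards the far edge. Origin: centre of its underside.
- mallet: Bystander, leave alone: joiner's wooden mallet lying on its side, loose; head 60 x 120 x 58 mm with the origin at the centre of its underside, handle reaching 260 mm along -x.
- octagon_ring: Bystander, leave alone: eight-sided ring glued up of light and dark wood, loose, 74 mm across the flats, 24 mm tall. Origin: centre of its underside.
Mind the look-alikes: they are no part of the job. What is shaped like the bored_stile but white is not meant.

How it is judged (in metres and radians):
At the end, for the whole second after the job is handed in: In the panel frame (mm): narrow rail x 92+-11, y 0+-13; wide rail x -102+-11, y 0+-13; bored stile x -10+-14, y 87+-11; plain stile x -10+-14, y -87+-11. Rails across and stiles along the panel within 0.14 rad. All flat on the bench, released, at rest (x of narrow_rail in the frame of panel between 0.081 and 0.103 m and y of narrow_rail in the frame of panel between -0.013 and 0.013 m and angle between the x axis of each of narrow_rail, wide_rail and the y axis of panel, either way round below 0.14 rad and angle between each of narrow_rail, wide_rail, bored_stile, plain_stile's own z axis and vertical below 0.06 rad and height (world z) of each of narrow_rail, wide_rail, bored_stile, plain_stile, panel below 0.005 m and linear speed of each of narrow_rail, wide_rail, bored_stile, plain_stile, panel below 0.01 m/s and contact force between each of narrow_rail, wide_rail, bored_stile, plain_stile and the fingers below 0.1 N and x of wide_rail in the frame of panel between -0.113 and -0.091 m and y of wide_rail in the frame of panel between -0.013 and 0.013 m and x of bored_stile in the frame of panel between -0.024 and 0.004 m and y of bored_stile in the frame of panel between 0.076 and 0.098 m and angle between the x axis of each of bored_stile, plain_stile and the x axis of panel, either way round below 0.14 rad and x of plain_stile in the frame of panel between -0.024 and 0.004 m and y of plain_stile in the frame of panel between -0.098 and -0.076 m and angle between panel's own z axis and vertical below 0.05 rad); the robot touches nothing.
It fails at once if the panel is shifted by more than 15 mm (distance of panel from where it was at the start of the episode above 0.015 m).
It fails at once if the block plane is shifted by more than 15 mm (distance of block_plane from where it was at the start of the episode above 0.015 m).
It fails at once if the glue bottle is shifted by more than 15 mm (distance of glue_bottle from where it was at the start of the episode above 0.015 m).
It fails at once if the mallet is shifted by more than 15 mm (distance of mallet from where it was at the start of the episode above 0.015 m).
It fails at once if the octagon ring is shifted by more than 15 mm (distance of octagon_ring from where it was at the start of the episode above 0.015 m).
It also fails if it takes over 120 s, if anything falls off the work surface, if the arm or the gripper's body presses on something with over 40 N, if the wrist force passes 120 N, or if a joint passes its speed limit or range.

## Working session

There is one attempt and no reset: what is moved stays moved. The work goes in short steps, Python scripts to look and compute and a shell command to move; the robot and the scene stay as the last step left them, time stands still between calls to the robot, and variables do not carry over. Pictures are saved under pics/ and viewed, at most 14 in all, crops included, and the job is handed in when it is done.

```bash
mkdir -p pics; ls; python3 - <<'E'
from cell import readout, optics, order
import cv2
print(readout.read_state())
for n in("top","side"):
    im=optics.get_image(n); cv2.imwrite(f"pics/{n}0.png",im["color"][:,:,::-1])
    print(n,{k:v for k,v in im.items() if k!="color"})
    for l in["panel","narrow_rail","wide_rail","bored_stile","plain_stile"]:
        print(l,[(b["rect"],round(b["score"],2)) for b in optics.boxes_of(n,l)[:3]])
E
```

```text
pics
{'clock': 0.0, 'qpos': array([ 1.13918854,  0.6293492 ,  0.03843488,  1.51835361, -0.02700634,
        0.99629199, -0.0200037 ]), 'qd': array([ 0.00112277, -0.00066123,  0.00077675, -0.00101796, -0.00192789,
       -0.00168521, -0.00047908]), 'tau': array([-5.59066175e-04, -5.63427043e+01,  1.22558691e+00, -1.93455309e+01,
        1.08634197e-02,  1.06079289e-02, -2.38655576e-05]), 'eef_pos': array([ 232.32023288, -606.4053219 ,  230.39156068]), 'tool_rot': array([-3.13970828e+00,  1.52637754e-05,  3.65806700e-01]), 'force': array([0.46604414, 1.12797716, 1.26323776]), 'torque': array([-0.03351468, -0.00496183, -0.02256307]), 'gripper_force': 0.0, 'width': 85.62572876512627}
top {'fovy': 43.39483463636047, 'cx': 327.20398039120016, 'cy': 201.1449402801061, 'k1': -0.04657489445713059, 'view': array([[-1.43480115e-02, -9.99895560e-01,  1.73289335e-03,
        -5.72575615e+00],
       [ 9.76173859e-01, -1.36323000e-02,  2.16561210e-01,
        -4.85555417e+02],
       [-2.16514970e-01,  4.79882792e-03,  9.76267504e-01,
        -1.68086023e+03],
       [ 0.00000000e+00,  0.00000000e
[... 428 characters left out ...]
979037357974, 'k1': -0.060991094178230426, 'view': array([[ 7.62662287e-01,  6.46569314e-01,  1.71568973e-02,
        -3.27494965e+02],
       [-3.86999947e-01,  4.34911616e-01,  8.13070063e-01,
         1.46302409e+02],
       [ 5.18244419e-01, -6.26737592e-01,  5.81912978e-01,
        -1.84416225e+03],
       [ 0.00000000e+00,  0.00000000e+00,  0.00000000e+00,
         1.00000000e+00]])}
panel [([330.1, 213.6, 39.5, 26.4], 0.91)]
narrow_rail [([387.5, 178.7, 21.3, 13.8], 0.59)]
wide_rail [([239.0, 228.2, 30.5, 19.9], 0.79)]
bored_stile [([207.1, 195.4, 12.5, 46.5], 0.7), ([243.2, 245.4, 66.2, 43.8], 0.68)]
plain_stile [([324.5, 160.1, 33.4, 25.3], 0.86), ([158.8, 266.1, 64.6, 54.3], 0.31)]
```

```bash
python3 - <<'E'
import cv2
a=cv2.imread("pics/top0.png")[100:280,150:470]
cv2.imwrite("pics/top0c.png",cv2.resize(a,None,fx=2.5,fy=2.5,interpolation=cv2.INTER_CUBIC))
E
```

```text
(no output)
```

View pics/top0c.png

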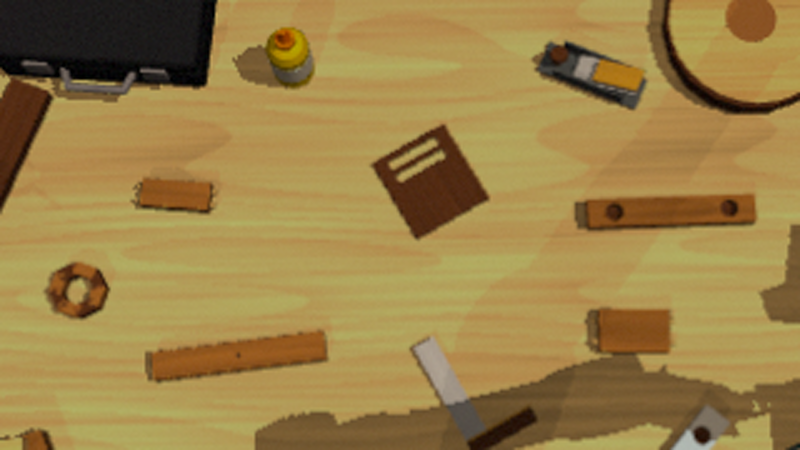

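View pics/side0.png

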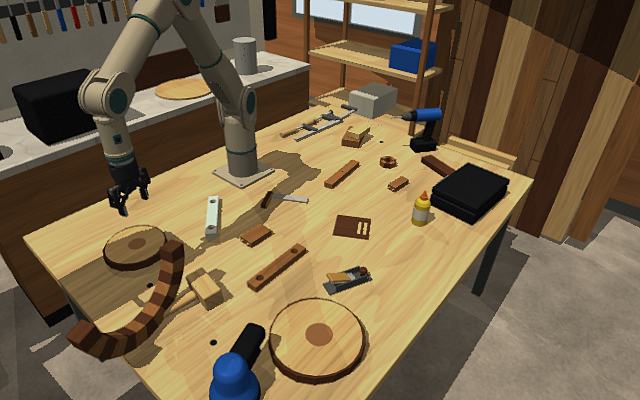

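```bash
cat > h.py <<'E'
import numpy as np, cv2
from scipy.optimize import minimize
from cell import readout, optics
U=4
D=dict(panel=(130,120,6),narrow_rail=(98,40,24),wide_rail=(98,60,24),bored_stile=(240,40,24),plain_stile=(240,40,24))
def cam(im):
    f=200/np.tan(np.radians(im["fovy"])/2); V=np.array(im["view"])
    def proj(P):
        p=np.atleast_2d(P)@V[:3,:3].T+V[:3,3]; s=np.c_[p[:,0]/-p[:,2],-p[:,1]/-p[:,2]]
        s=s*(1+im["k1"]*(s**2).sum(1))[:,None]
        return s*f+[im["cx"],im["cy"]]
    def back(uv,z):
        return minimize(lambda q:((proj([[q[0],q[1],z]])-uv)**2).sum(),[600,0],method="Nelder-Mead",options=dict(xatol=.01,fatol=1e-6)).x
    return proj,back
def mask(im):
    c=cv2.resize(im["color"],None,fx=U,fy=U,interpolation=cv2.INTER_CUBIC).astype(float)
    m=((c[:,:,1]/(c[:,:,0]+1)<.70)&(c[:,:,0]>35)).astype(np.uint8)
    return cv2.morphologyEx(m,cv2.MORPH_OPEN,np.ones((5,5)))
def render(proj,p,d,shape):
    r=np.zeros(shape,np.uint8); a=p[2]; R=np.array([[np.cos(a),-np.sin(a)],[np.sin(a),np.cos(a)]])
    xy=np.array([[i,j] for i in(-.5,.5) for j in(-.5,.5)])*d[:2]@R.T+p[:2]
    P=np.vstack([np.c_[xy,[0]*4],np.c_[xy,[d[2]]*4]])
    h=cv2.convexHull(((proj(P)+.5)*U-.5).astype(np.float32))
    cv2.fillConvexPoly(r,np.round(h*16).astype(np.int32),1,shift=4); return r
def fit(im,name,uv=None,p0=None):
    proj,back=cam(im); m=mask(im); d=D[name]
    if p0 is None:
        n,l,st,ce=cv2.connectedComponentsWithStats(m); k=l[int(uv[1]*U),int(uv[0]*U)]
        m=(l==k).astype(np.uint8); cs=cv2.findContours(m,cv2.RETR_EXTERNAL,2)[0]; m=cv2.drawContours(m*0,cs,-1,1,-1)
        b=cv2.boxPoints(cv2.minAreaRect(max(cs,key=len)))/U
        w=np.array([back(q,d[2]/2) for q in b]); e=w[1]-w[0]; g=w[2]-w[1]
        e=e if np.hypot(*e)>np.hypot(*g) else g
        p0=[*w.mean(0),np.arctan2(e[1],e[0])]
    c=proj([[p0[0],p0[1],0]])[0]*U; x0,y0=[int(max(0,v-60*U)) for v in c]; S=np.s_[y0:y0+120*U,x0:x0+120*U]
    mm=m[S]
    f=lambda q:float(np.sum(render(proj,q,d,m.shape)[S]!=mm))
    best=None
    p=np.array(p0,float)
    for s in(6,2):
        r=minimize(f,p,method="Nelder-Mead",options=dict(initial_simplex=[p,p+[s,0,0],p+[0,s,0],p+[0,0,s/60]],xatol=.02,fatol=.5)); p=r.x
    return p,r.fun/render(proj,p,d,m.shape).sum()
def go(x,y,z,a):
    """plan: yaw a (mod pi) -> rows"""
    s=readout.read_state(); yaw=s["tool_rot"][2]; dy=(a-yaw+np.pi/2)%np.pi-np.pi/2
    n=yaw+dy; v=np.array([x,y])-s["eef_pos"][:2]
    X=np.array([np.cos(n),np.sin(n)]);Y=np.array([np.sin(n),-np.cos(n)])
    print("pos",s["eef_pos"].round(1),"rot",s["tool_rot"].round(4),"q7",s["qpos"].round(2),"w",round(s["width"],1),"t",s["clock"])
    print("twist z total",round(-dy/np.pi,4),"then xyz total",(np.array([v@X,v@Y,s["eef_pos"][2]-z])/100).round(3))
E
python3 - <<'E'
from h import *
im=optics.get_image("top"); cv2.imwrite("pics/m.png",0*0+mask(im)[400:1120,600:1880]*255)
im2=optics.get_image("side")
pr2,_=cam(im2); pj,bk=cam(im)
ov=im["color"].copy(); o2=im2["color"].copy()
ov=cv2.resize(ov,None,fx=U,fy=U)
for n,c in dict(panel=(440,200),narrow_rail=(175,195),wide_rail=(635,331),bored_stile=(671,212),plain_stile=(225,358)).items():
    p,e=fit(im,n,(150+c[0]/2.5,100+c[1]/2.5)); print(n,p[:2].round(1),round(p[2],4),round(np.degrees(p[2]),1),"err",round(e,3),"r",np.hypot(*p[:2]).round(), "side px",pr2([[*p[:2],D[n][2]]]).round())
    r=render(pj,p,D[n],ov.shape[:2]); cv2.drawContours(ov,cv2.findContours(r,0,2)[0],-1,(0,255,255),1)
cv2.imwrite("pics/ov.png",cv2.resize(ov[400:1120,600:1880,::-1],(800,450)))
E
```

```text
panel [605.    6.1] -2.6232 -150.3 err 0.041 r 605.0 side px [[352. 226.]]
narrow_rail [587.1 370. ] -1.684 -96.5 err 0.108 r 694.0 side px [[399. 181.]]
wide_rail [ 381.  -275.5] -1.5839 -90.8 err 0.069 r 470.0 side px [[256. 233.]]
bored_stile [ 552.4 -336.7] -1.5507 -88.9 err 0.07 r 647.0 side px [[278. 264.]]
plain_stile [353.5 273.9] -1.4599 -83.6 err 0.089 r 447.0 side px [[342. 171.]]
```

View pics/ov.png

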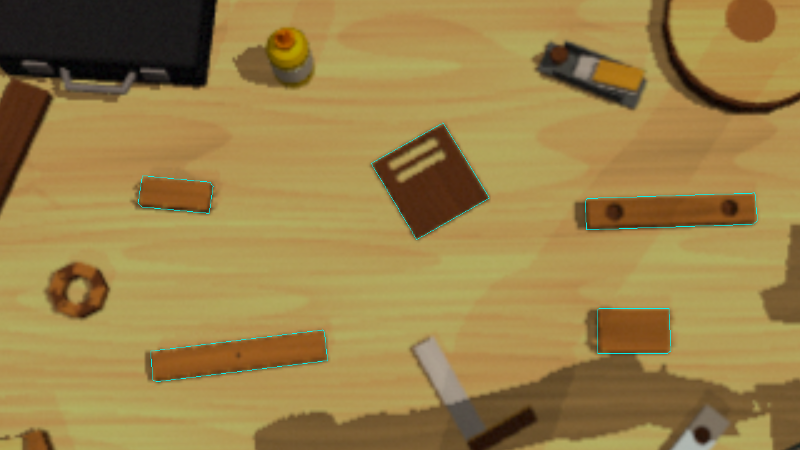

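```bash
python3 -c "
from h import *
go(552.4,-336.7,130,-1.5507)"
```

```text
pos [ 232.5 -607.   231.4] rot [ 3.1415e+00 -1.0000e-04  3.6580e-01] q7 [ 1.14  0.63  0.04  1.52 -0.03  1.   -0.02] w 85.3 t 0.7
twist z total -0.39 then xyz total [2.639 3.252 1.014]
```

```bash
python3 -m jog '{"claw":[1,1,1,1,1,1,1,1],"xyz":[[0,0,0],[0,0,0],[0,0,0],[0,0,0],[0,0,0],[0,0,0],[0,0,0],[0,0,0]],"twist":[[0,0,-0.0488],[0,0,-0.0488],[0,0,-0.0488],[0,0,-0.0488],[0,0,-0.0488],[0,0,-0.0488],[0,0,-0.0488],[0,0,-0.0484]]}'
python3 -m jog '{"claw":[1,1,1,1,1,1,1,1,1,1,1,1],"xyz":[[0.22,0.27,0],[0.22,0.27,0],[0.22,0.27,0],[0.22,0.27,0],[0.22,0.27,0],[0.22,0.27,0],[0.22,0.27,0.1],[0.22,0.27,0.15],[0.22,0.27,0.2],[0.22,0.27,0.2],[0.22,0.27,0.2],[0.22,0.27,0.15]],"twist":[[0,0,0],[0,0,0],[0,0,0],[0,0,0],[0,0,0],[0,0,0],[0,0,0],[0,0,0],[0,0,0],[0,0,0],[0,0,0],[0,0,0]]}'
python3 -c "
from h import *
go(552.4,-336.7,5,-1.5507)"
```

```text
clock: 1.7
eef_pos: [232.4, -607.0, 231.3]
tool_rot: [-3.141, 0.0, 1.596]
force: [-0.5, 0.8, -0.6]
width: 85.7
gripper_force: 0.0
clock: 3.2
eef_pos: [551.7, -335.8, 130.4]
tool_rot: [-3.141, -0.0, 1.591]
force: [0.6, -0.8, -0.2]
width: 85.1
gripper_force: 0.0
pos [ 551.7 -335.8  130.4] rot [-3.1410e+00 -1.0000e-04  1.5908e+00] q7 [ 0.65  0.75 -0.26  1.62  0.24  0.81  0.32] w 85.1 t 3.2
twist z total -0.0 then xyz total [-0.009  0.007  1.254]
```

```bash
python3 -m jog '{"claw":[1,1,1,1,1,1,0,0,0,0,0,0],"xyz":[[-0.01,0.01,0.25],[0,0,0.25],[0,0,0.25],[0,0,0.25],[0,0,0.15],[0,0,0.1],[0,0,0],[0,0,0],[0,0,0],[0,0,0],[0,0,0],[0,0,0]],"twist":[[0,0,0],[0,0,0],[0,0,0],[0,0,0],[0,0,0],[0,0,0],[0,0,0],[0,0,0],[0,0,0],[0,0,0],[0,0,0],[0,0,0]]}'
```

```text
clock: 4.7
eef_pos: [553.1, -338.0, 7.6]
tool_rot: [3.14, 0.001, 1.591]
force: [0.8, 0.1, 5.6]
width: 38.6
gripper_force: 63.4
```

```bash
python3 -m jog '{"claw":[0,0,0,0,0,0,0,0],"xyz":[[0,0,0],[0,0,-0.1],[0,0,-0.2],[0,0,-0.25],[0,0,-0.25],[0,0,-0.2],[0,0,0],[0,0,0]],"twist":[[0,0,0],[0,0,0],[0,0,0],[0,0,0],[0,0,0],[0,0,0],[0,0,0],[0,0,0]]}'
python3 -c "
from h import *
go(553.2,76.7,105,.5184)
im=optics.get_image('side');cv2.imwrite('pics/s1.png',cv2.resize(im['color'][140:340,150:450,::-1],None,fx=2.5,fy=2.5))"
```

```text
clock: 5.7
eef_pos: [551.5, -337.3, 105.8]
tool_rot: [-3.14, -0.001, 1.591]
force: [-0.0, 0.0, -1.9]
width: 38.6
gripper_force: 62.7
pos [ 551.5 -337.3  105.8] rot [-3.1404e+00 -6.0000e-04  1.5910e+00] q7 [ 0.65  0.78 -0.25  1.63  0.25  0.77  0.31] w 38.6 t 5.7
twist z total 0.3414 then xyz total [ 2.066 -3.587  0.008]
```

View pics/s1.png

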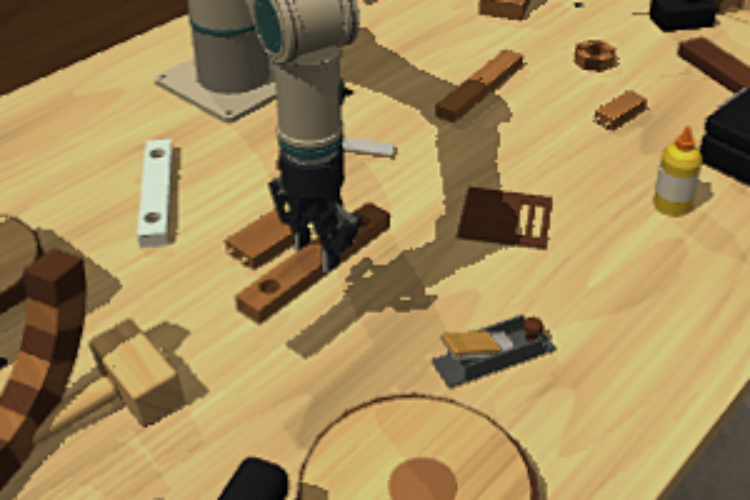

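```bash
python3 -m jog '{"claw":[0,0,0,0,0,0,0,0],"xyz":[[0,0,0],[0,0,0],[0,0,0],[0,0,0],[0,0,0],[0,0,0],[0,0,0],[0,0,0]],"twist":[[0,0,0.043],[0,0,0.043],[0,0,0.043],[0,0,0.043],[0,0,0.043],[0,0,0.043],[0,0,0.043],[0,0,0.0404]]}'
python3 -m jog '{"claw":[0,0,0,0,0,0,0,0,0,0,0,0],"xyz":[[0.1,-0.18,0],[0.19,-0.33,0],[0.19,-0.33,0],[0.19,-0.33,0],[0.19,-0.33,0],[0.19,-0.33,0],[0.19,-0.33,0],[0.19,-0.33,0],[0.19,-0.33,0],[0.19,-0.33,0],[0.19,-0.33,0],[0.06,-0.11,0]],"twist":[[0,0,0],[0,0,0],[0,0,0],[0,0,0],[0,0,0],[0,0,0],[0,0,0],[0,0,0],[0,0,0],[0,0,0],[0,0,0],[0,0,0]]}'
python3 -c "
from h import *
go(553.2,76.7,6,.5184)"
```

```text
clock: 6.75
eef_pos: [551.5, -336.9, 104.9]
tool_rot: [-3.14, 0.001, 0.515]
force: [-0.3, 0.2, -2.2]
width: 38.4
gripper_force: 62.6
clock: 8.25
eef_pos: [551.6, 81.3, 105.8]
tool_rot: [-3.139, 0.0, 0.527]
force: [0.3, -0.3, -2.2]
width: 38.5
gripper_force: 62.6
pos [551.6  81.3 105.8] rot [-3.1387e+00  4.0000e-04  5.2650e-01] q7 [-0.27  0.67  0.11  1.89 -0.13  0.59 -1.12] w 38.5 t 8.25
twist z total 0.0026 then xyz total [-0.009  0.048  0.998]
```

```bash
python3 -m jog '{"claw":[0,0],"xyz":[[0,0,0],[0,0,0]],"twist":[[0,0,0],[0,0,0.002]]}'
python3 -c "
from h import *
go(553.2,76.7,7,.5184)"
```

```text
clock: 8.5
eef_pos: [552.9, 74.7, 106.2]
tool_rot: [3.141, 0.001, 0.511]
force: [-0.5, -0.5, -1.6]
width: 38.5
gripper_force: 62.6
pos [552.9  74.7 106.2] rot [3.1408e+00 1.0000e-03 5.1060e-01] q7 [-0.26  0.67  0.12  1.89 -0.13  0.59 -1.12] w 38.5 t 8.5
twist z total -0.0025 then xyz total [ 0.013 -0.016  0.992]
```

```bash
python3 -m jog '{"claw":[0,0,0,0,0,0,0,0],"xyz":[[0.01,-0.01,0.1],[0,0,0.2],[0,0,0.2],[0,0,0.2],[0,0,0.15],[0,0,0.1],[0,0,0.03],[0,0,0]],"twist":[[0,0,-0.002],[0,0,0],[0,0,0],[0,0,0],[0,0,0],[0,0,0],[0,0,0],[0,0,0]]}'
python3 -c "
from h import *
go(553.2,76.7,7,.5184)"
```

```text
clock: 9.5
eef_pos: [553.8, 77.8, 8.5]
tool_rot: [3.141, -0.0, 0.518]
force: [-0.4, 0.3, -1.5]
width: 39.0
gripper_force: 62.6
pos [553.8  77.8   8.5] rot [ 3.1414e+00 -4.0000e-04  5.1850e-01] q7 [-0.24  0.84  0.08  1.92 -0.15  0.39 -1.1 ] w 39.0 t 9.5
twist z total 0.0 then xyz total [-0.011  0.006  0.015]
```

```bash
python3 -m jog '{"claw":[0,0,1,1,1,1,1,1,1,1,1,1],"xyz":[[-0.01,0,0.015],[0,0,0.01],[0,0,0],[0,0,0],[0,0,0],[0,0,0],[0,0,-0.1],[0,0,-0.2],[0,0,-0.25],[0,0,-0.25],[0,0,-0.2],[0,0,0]],"twist":[[0,0,0],[0,0,0],[0,0,0],[0,0,0],[0,0,0],[0,0,0],[0,0,0],[0,0,0],[0,0,0],[0,0,0],[0,0,0],[0,0,0]]}'
python3 -c "
from h import *
go(353.5,273.9,105,-1.4599)"
```

```text
clock: 11.0
eef_pos: [554.0, 77.5, 107.7]
tool_rot: [3.14, -0.004, 0.518]
force: [-0.4, -0.2, -0.4]
width: 85.1
gripper_force: 0.0
pos [554.   77.5 107.7] rot [ 3.1403 -0.0037  0.5184] q7 [-0.26  0.67  0.12  1.89 -0.13  0.58 -1.12] w 85.1 t 11.0
twist z total -0.3703 then xyz total [ 2.174 -1.775  0.027]
```

```bash
python3 -m jog '{"claw":[1,1,1,1,1,1,1,1],"xyz":[[0,0,0],[0,0,0],[0,0,0],[0,0,0],[0,0,0],[0,0,0],[0,0,0],[0,0,0]],"twist":[[0,0,-0.0463],[0,0,-0.0463],[0,0,-0.0463],[0,0,-0.0463],[0,0,-0.0463],[0,0,-0.0463],[0,0,-0.0463],[0,0,-0.0463]]}'
python3 -m jog '{"claw":[1,1,1,1,1,1,1,1,1,1,1,1],"xyz":[[0.12,-0.1,0],[0.22,-0.18,0],[0.22,-0.18,0],[0.22,-0.18,0],[0.22,-0.18,0],[0.22,-0.18,0],[0.22,-0.18,0],[0.22,-0.18,0],[0.22,-0.18,0],[0.22,-0.18,0],[0.07,-0.055,0],[0,0,0]],"twist":[[0,0,0],[0,0,0],[0,0,0],[0,0,0],[0,0,0],[0,0,0],[0,0,0],[0,0,0],[0,0,0],[0,0,0],[0,0,0],[0,0,0]]}'
python3 -c "
from h import *
go(353.5,273.9,5,-1.4599)
im=optics.get_image('top')
p0=fit(im,'panel',p0=[605,6.1,.5184]);b=fit(im,'bored_stile',p0=[553.2,76.7,.5184]);print(p0,b)
cv2.imwrite('pics/t2.png',cv2.resize(im['color'][100:280,150:470,::-1],None,fx=2.5,fy=2.5))"
```

```text
clock: 12.0
eef_pos: [552.0, 77.2, 104.9]
tool_rot: [-3.14, -0.0, 1.687]
force: [-0.4, 0.9, 0.5]
width: 85.6
gripper_force: 0.0
clock: 13.5
eef_pos: [351.7, 273.3, 105.7]
tool_rot: [-3.141, 0.0, 1.682]
force: [0.2, -0.3, -0.1]
width: 85.7
gripper_force: 0.0
pos [351.7 273.3 105.7] rot [-3.1414e+00  4.0000e-04  1.6824e+00] q7 [-0.63  0.57 -0.13  2.18  0.18  0.4  -0.79] w 85.7 t 13.5
twist z total 0.0002 then xyz total [0.004 0.019 1.007]
(array([6.05012045e+02, 6.14145085e+00, 5.18719621e-01]), np.float64(0.9222420302013423)) (array([5.53769553e+02, 7.92845090e+01, 5.19607112e-01]), np.float64(1.39374561335101))
```

View pics/t2.png

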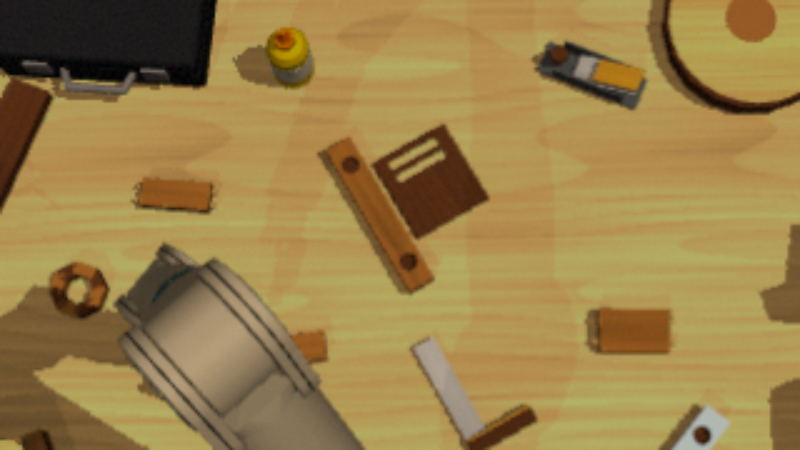

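```bash
python3 -m jog '{"claw":[1,1,1,1,1,1,0,0,0,0,0,0],"xyz":[[0,0.02,0.2],[0,0,0.25],[0,0,0.25],[0,0,0.2],[0,0,0.1],[0,0,0],[0,0,0],[0,0,0],[0,0,0],[0,0,0],[0,0,0],[0,0,0]],"twist":[[0,0,0],[0,0,0],[0,0,0],[0,0,0],[0,0,0],[0,0,0],[0,0,0],[0,0,0],[0,0,0],[0,0,0],[0,0,0],[0,0,0]]}'
python3 -m jog '{"claw":[0,0,0,0,0,0,0,0],"xyz":[[0,0,0],[0,0,-0.1],[0,0,-0.2],[0,0,-0.25],[0,0,-0.25],[0,0,-0.2],[0,0,0],[0,0,0]],"twist":[[0,0,0],[0,0,0],[0,0,0],[0,0,0],[0,0,0],[0,0,0],[0,0,0],[0,0,0]]}'
python3 -c "
from h import *
go(639.4,-74.4,105,.5184)"
```

```text
clock: 15.05
eef_pos: [354.0, 272.0, 12.6]
tool_rot: [-3.141, 0.005, 1.683]
force: [-0.8, -0.9, 6.8]
width: 38.4
gripper_force: 60.4
clock: 16.05
eef_pos: [353.7, 271.9, 111.5]
tool_rot: [-3.139, 0.005, 1.682]
force: [-0.4, 0.4, -1.5]
width: 38.2
gripper_force: 61.0
pos [353.7 271.9 111.5] rot [-3.139   0.0052  1.6823] q7 [-0.37  0.6  -0.51  2.17  0.59  0.52 -1.22] w 38.2 t 16.05
twist z total 0.3705 then xyz total [0.766 4.423 0.065]
```

```bash
python3 -m jog '{"claw":[0,0,0,0,0,0,0,0],"xyz":[[0,0,0],[0,0,0],[0,0,0],[0,0,0],[0,0,0],[0,0,0],[0,0,0],[0,0,0]],"twist":[[0,0,0.0463],[0,0,0.0463],[0,0,0.0463],[0,0,0.0463],[0,0,0.0463],[0,0,0.0463],[0,0,0.0463],[0,0,0.0463]]}'
python3 -m jog '{"claw":[0,0,0,0,0,0,0,0,0,0,0,0],"xyz":[[0.03,0.2,0],[0.07,0.4,0],[0.07,0.4,0],[0.07,0.4,0],[0.07,0.4,0],[0.07,0.4,0],[0.07,0.4,0],[0.07,0.4,0],[0.07,0.4,0],[0.07,0.4,0],[0.07,0.4,0],[0.035,0.22,0]],"twist":[[0,0,0],[0,0,0],[0,0,0],[0,0,0],[0,0,0],[0,0,0],[0,0,0],[0,0,0],[0,0,0],[0,0,0],[0,0,0],[0,0,0]]}'
python3 -m jog '{"claw":[0,0],"xyz":[[0,0,0],[0,0,0]],"twist":[[0,0,0],[0,0,0]]}'
python3 -c "
from h import *
go(639.4,-74.4,12,.5184)"
```

```text
clock: 17.05
eef_pos: [353.2, 271.9, 110.8]
tool_rot: [3.137, 0.006, 0.515]
force: [-0.6, -0.4, -0.6]
width: 38.4
gripper_force: 60.9
clock: 18.55
eef_pos: [639.7, -76.1, 111.2]
tool_rot: [3.138, 0.006, 0.517]
force: [-0.3, 1.1, -0.7]
width: 38.2
gripper_force: 60.9
clock: 18.8
eef_pos: [638.1, -71.9, 111.9]
tool_rot: [3.14, 0.006, 0.52]
force: [-0.5, 0.6, -2.0]
width: 37.9
gripper_force: 60.9
pos [638.1 -71.9 111.9] rot [3.1405 0.0057 0.5204] q7 [ 0.24  0.77 -0.3   1.63  0.3   0.79 -1.24] w 37.9 t 18.8
twist z total 0.0007 then xyz total [-0.001  0.028  0.999]
```

```bash
python3 -m jog '{"claw":[0,0,0,0,0,0,0,0],"xyz":[[0,0.02,0.1],[0,0,0.2],[0,0,0.2],[0,0,0.2],[0,0,0.15],[0,0,0.1],[0,0,0.02],[0,0,0]],"twist":[[0,0,0],[0,0,0],[0,0,0],[0,0,0],[0,0,0],[0,0,0],[0,0,0],[0,0,0]]}'
python3 -c "
from h import *
go(639.4,-74.4,12,.5184)"
```

```text
clock: 19.8
eef_pos: [640.8, -75.7, 16.3]
tool_rot: [3.138, 0.003, 0.519]
force: [-1.0, -0.8, -1.1]
width: 38.3
gripper_force: 60.9
pos [640.8 -75.7  16.3] rot [3.1379 0.0032 0.5189] q7 [ 0.22  0.91 -0.25  1.66  0.35  0.62 -1.28] w 38.3 t 19.8
twist z total 0.0002 then xyz total [-0.005 -0.018  0.043]
```

```bash
python3 -m jog '{"claw":[0,0,0,0],"xyz":[[0,0,0.02],[0,0,0.015],[0,0,0.005],[0,0,0]],"twist":[[0,0,0],[0,0,0],[0,0,0],[0,0,0]]}'
python3 -c "
from h import *
go(639.4,-74.4,12,.5184)"
```

```text
clock: 20.3
eef_pos: [640.7, -75.8, 12.7]
tool_rot: [3.138, 0.003, 0.519]
force: [-0.7, -0.6, 5.4]
width: 38.0
gripper_force: 61.6
pos [640.7 -75.8  12.7] rot [3.1377 0.0033 0.5188] q7 [ 0.22  0.91 -0.25  1.67  0.35  0.61 -1.28] w 38.0 t 20.3
twist z total 0.0001 then xyz total [-0.004 -0.019  0.007]
```

On the bench; release and go to the narrow rail.

```bash
python3 -m jog '{"claw":[1,1,1,1,1,1,1,1,1,1],"xyz":[[0,0,0],[0,0,0],[0,0,0],[0,0,0],[0,0,-0.1],[0,0,-0.2],[0,0,-0.25],[0,0,-0.25],[0,0,-0.2],[0,0,0]],"twist":[[0,0,0],[0,0,0],[0,0,0],[0,0,0],[0,0,0],[0,0,0],[0,0,0],[0,0,0],[0,0,0],[0,0,0]]}'
python3 -c "
from h import *
go(587.1,370,110,-1.684)"
```

```text
clock: 21.55
eef_pos: [642.1, -75.3, 114.5]
tool_rot: [3.136, 0.0, 0.519]
force: [1.1, 0.1, -0.7]
width: 85.7
gripper_force: 0.0
pos [642.1 -75.3 114.5] rot [3.1358e+00 1.0000e-04 5.1880e-01] q7 [ 0.25  0.77 -0.3   1.63  0.3   0.79 -1.24] w 85.7 t 21.55
twist z total -0.2988 then xyz total [ 4.362 -1.049  0.045]
```

```bash
python3 -m jog '{"claw":[1,1,1,1,1,1],"xyz":[[0,0,0],[0,0,0],[0,0,0],[0,0,0],[0,0,0],[0,0,0]],"twist":[[0,0,-0.0498],[0,0,-0.0498],[0,0,-0.0498],[0,0,-0.0498],[0,0,-0.0498],[0,0,-0.0498]]}'
python3 -m jog '{"claw":[1,1,1,1,1,1,1,1,1,1,1,1],"xyz":[[0.2,-0.05,0],[0.42,-0.1,0],[0.42,-0.1,0],[0.42,-0.1,0],[0.42,-0.1,0],[0.42,-0.1,0],[0.42,-0.1,0],[0.42,-0.1,0],[0.42,-0.1,0],[0.42,-0.1,0],[0.36,-0.1,0],[0,0,0]],"twist":[[0,0,0],[0,0,0],[0,0,0],[0,0,0],[0,0,0],[0,0,0],[0,0,0],[0,0,0],[0,0,0],[0,0,0],[0,0,0],[0,0,0]]}'
python3 -m jog '{"claw":[1,1],"xyz":[[0,0,0],[0,0,0]],"twist":[[0,0,0],[0,0,0]]}'
python3 -c "
from h import *
go(587.1,370,6,-1.684)
im=optics.get_image('top');cv2.imwrite('pics/t3.png',cv2.resize(im['color'][100:280,150:470,::-1],None,fx=2.5,fy=2.5))"
```

```text
clock: 22.3
eef_pos: [639.8, -75.3, 110.9]
tool_rot: [-3.139, 0.005, 1.463]
force: [0.6, 1.4, 0.5]
width: 85.4
gripper_force: 0.0
clock: 23.8
eef_pos: [580.9, 374.6, 109.8]
tool_rot: [-3.138, 0.001, 1.463]
force: [0.0, -0.3, 0.2]
width: 85.4
gripper_force: 0.0
clock: 24.05
eef_pos: [585.5, 366.3, 109.7]
tool_rot: [-3.141, 0.006, 1.455]
force: [0.0, -0.0, 0.4]
width: 85.5
gripper_force: 0.0
pos [585.5 366.3 109.7] rot [-3.1406  0.0065  1.4553] q7 [-0.33  0.87 -0.51  1.48  0.49  0.93 -1.1 ] w 85.5 t 24.05
twist z total -0.0007 then xyz total [0.039 0.012 1.037]
```

View pics/t3.png

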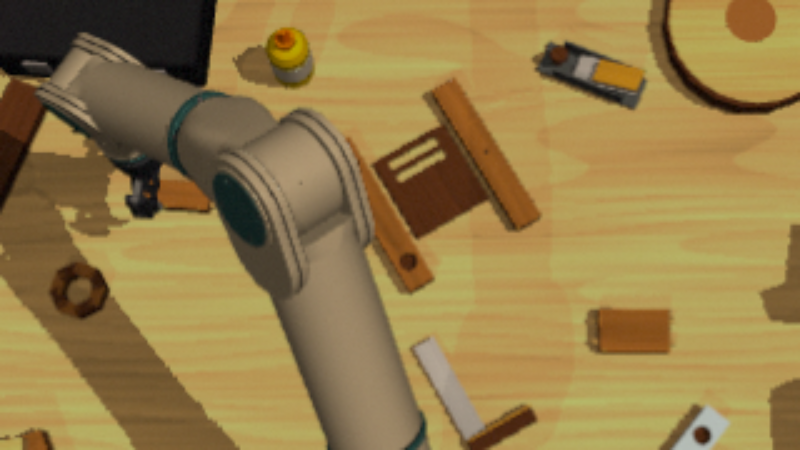

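```bash
python3 -m jog '{"claw":[1,1,1,1,1,1,0,0,0,0,0,0],"xyz":[[0.03,0.01,0.2],[0,0,0.25],[0,0,0.25],[0,0,0.2],[0,0,0.1],[0,0,0.03],[0,0,0],[0,0,0],[0,0,0],[0,0,0],[0,0,0],[0,0,0]],"twist":[[0,0,0],[0,0,0],[0,0,0],[0,0,0],[0,0,0],[0,0,0],[0,0,0],[0,0,0],[0,0,0],[0,0,0],[0,0,0],[0,0,0]]}'
python3 -c "
from h import *
go(587.1,370,6,-1.684)"
python3 -m jog '{"claw":[0,0,0,0,0,0,0,0],"xyz":[[0,0,0],[0,0,-0.1],[0,0,-0.2],[0,0,-0.25],[0,0,-0.25],[0,0,-0.2],[0,0,0],[0,0,0]],"twist":[[0,0,0],[0,0,0],[0,0,0],[0,0,0],[0,0,0],[0,0,0],[0,0,0],[0,0,0]]}'
python3 -c "
from h import *
go(684.9,51.7,105,.5184+np.pi/2)"
```

```text
clock: 25.6
eef_pos: [587.1, 370.9, 8.2]
tool_rot: [3.141, 0.003, 1.458]
force: [1.1, 0.3, 6.2]
width: 38.4
gripper_force: 62.6
pos [587.1 370.9   8.2] rot [3.1411 0.0035 1.4576] q7 [-0.36  1.   -0.45  1.51  0.56  0.77 -1.15] w 38.4 t 25.6
twist z total -0.0 then xyz total [-0.009  0.001  0.022]
clock: 26.6
eef_pos: [586.1, 370.1, 106.3]
tool_rot: [-3.14, 0.006, 1.458]
force: [0.5, -0.3, -1.0]
width: 38.7
gripper_force: 62.0
pos [586.1 370.1 106.3] rot [-3.1397  0.0061  1.4577] q7 [-0.33  0.88 -0.51  1.47  0.49  0.93 -1.1 ] w 38.7 t 26.6
twist z total -0.201 then xyz total [-3.255 -0.72   0.013]
```

```bash
python3 -m jog '{"claw":[0,0,0,0,0],"xyz":[[0,0,0],[0,0,0],[0,0,0],[0,0,0],[0,0,0]],"twist":[[0,0,-0.0402],[0,0,-0.0402],[0,0,-0.0402],[0,0,-0.0402],[0,0,-0.0402]]}'
python3 -m jog '{"claw":[0,0,0,0,0,0,0,0,0,0,0,0],"xyz":[[-0.15,-0.04,0],[-0.32,-0.07,0],[-0.32,-0.07,0],[-0.32,-0.07,0],[-0.32,-0.07,0],[-0.32,-0.07,0],[-0.32,-0.07,0],[-0.32,-0.07,0],[-0.32,-0.07,0],[-0.32,-0.07,0],[-0.225,-0.05,0],[0,0,0]],"twist":[[0,0,0],[0,0,0],[0,0,0],[0,0,0],[0,0,0],[0,0,0],[0,0,0],[0,0,0],[0,0,0],[0,0,0],[0,0,0],[0,0,0]]}'
python3 -m jog '{"claw":[0,0,0],"xyz":[[0,0,0],[0,0,0],[0,0,0]],"twist":[[0,0,0],[0,0,0],[0,0,0]]}'
python3 -c "
from h import *
go(684.9,51.7,7,.5184+np.pi/2)"
```

```text
clock: 27.22
eef_pos: [585.8, 370.0, 105.3]
tool_rot: [-3.135, 0.004, 2.093]
force: [-0.8, 0.3, -0.2]
width: 38.5
gripper_force: 61.8
clock: 28.72
eef_pos: [685.4, 48.9, 107.6]
tool_rot: [-3.136, 0.005, 2.084]
force: [-0.3, 0.2, -0.5]
width: 38.4
gripper_force: 61.9
clock: 29.1
eef_pos: [685.0, 53.7, 108.5]
tool_rot: [-3.138, 0.003, 2.091]
force: [-0.2, -0.1, -0.5]
width: 38.5
gripper_force: 61.9
pos [685.   53.7 108.5] rot [-3.1380e+00  2.9000e-03  2.0909e+00] q7 [ 0.24  0.91 -0.69  1.49  0.66  0.98 -0.11] w 38.5 t 29.1
twist z total 0.0006 then xyz total [-0.017 -0.011  1.015]
```

```bash
python3 -m jog '{"claw":[0,0,0,0,0,0,0,0],"xyz":[[-0.01,0,0.1],[0,0,0.2],[0,0,0.2],[0,0,0.2],[0,0,0.15],[0,0,0.1],[0,0,0.02],[0,0,0]],"twist":[[0,0,0],[0,0,0],[0,0,0],[0,0,0],[0,0,0],[0,0,0],[0,0,0],[0,0,0]]}'
python3 -c "
from h import *
go(684.9,51.7,7,.5184+np.pi/2)"
```

```text
clock: 30.1
eef_pos: [686.0, 51.1, 11.7]
tool_rot: [-3.139, 0.004, 2.089]
force: [0.5, 0.6, -0.4]
width: 38.1
gripper_force: 61.9
pos [686.   51.1  11.7] rot [-3.1386  0.0036  2.0891] q7 [ 0.22  1.03 -0.62  1.52  0.74  0.84 -0.17] w 38.1 t 30.1
twist z total -0.0 then xyz total [ 0.011 -0.006  0.047]
```

```bash
python3 -m jog '{"claw":[0,0,0,1,1,1,1,1,1,1,1,1],"xyz":[[0,0,0.02],[0,0,0.015],[0,0,0],[0,0,0],[0,0,0],[0,0,0],[0,0,0],[0,0,-0.1],[0,0,-0.2],[0,0,-0.25],[0,0,-0.25],[0,0,-0.2]],"twist":[[0,0,0],[0,0,0],[0,0,0],[0,0,0],[0,0,0],[0,0,0],[0,0,0],[0,0,0],[0,0,0],[0,0,0],[0,0,0],[0,0,0]]}'
python3 -m jog '{"claw":[1,1],"xyz":[[0,0,0],[0,0,0]],"twist":[[0,0,0],[0,0,0]]}'
python3 -c "
from h import *
go(381,-275.5,105,-1.5839)"
```

```text
clock: 31.6
eef_pos: [686.6, 51.7, 110.9]
tool_rot: [-3.14, 0.004, 2.089]
force: [0.6, 0.4, 0.2]
width: 85.7
gripper_force: 0.0
clock: 31.85
eef_pos: [685.3, 51.0, 107.4]
tool_rot: [-3.137, 0.003, 2.089]
force: [0.2, 0.4, -0.3]
width: 85.4
gripper_force: 0.0
pos [685.3  51.  107.4] rot [-3.1367  0.0034  2.0891] q7 [ 0.25  0.91 -0.69  1.49  0.66  0.98 -0.11] w 85.4 t 31.85
twist z total 0.1692 then xyz total [-3.305 -3.     0.024]
```

```bash
python3 -m jog '{"claw":[1,1,1,1],"xyz":[[0,0,0],[0,0,0],[0,0,0],[0,0,0]],"twist":[[0,0,0.0423],[0,0,0.0423],[0,0,0.0423],[0,0,0.0423]]}'
python3 -m jog '{"claw":[1,1,1,1,1,1,1,1,1,1,1,1],"xyz":[[-0.15,-0.136,0],[-0.3,-0.273,0],[-0.3,-0.273,0],[-0.3,-0.273,0],[-0.3,-0.273,0],[-0.3,-0.273,0],[-0.3,-0.273,0],[-0.3,-0.273,0],[-0.3,-0.273,0],[-0.3,-0.273,0],[-0.3,-0.273,0],[-0.155,-0.134,0]],"twist":[[0,0,0],[0,0,0],[0,0,0],[0,0,0],[0,0,0],[0,0,0],[0,0,0],[0,0,0],[0,0,0],[0,0,0],[0,0,0],[0,0,0]]}'
python3 -m jog '{"claw":[1,1,1],"xyz":[[0,0,0],[0,0,0],[0,0,0]],"twist":[[0,0,0],[0,0,0],[0,0,0]]}'
python3 -c "
from h import *
go(381,-275.5,4,-1.5839)
im=optics.get_image('side');cv2.imwrite('pics/s4.png',cv2.resize(im['color'][140:340,150:450,::-1],None,fx=2.5,fy=2.5))"
```

```text
clock: 32.35
eef_pos: [684.8, 51.1, 106.2]
tool_rot: [-3.137, 0.005, 1.553]
force: [0.5, 0.0, 0.6]
width: 85.2
gripper_force: 0.0
clock: 33.85
eef_pos: [378.5, -276.5, 108.9]
tool_rot: [-3.137, 0.004, 1.555]
force: [0.6, -0.4, 0.7]
width: 85.3
gripper_force: 0.0
clock: 34.22
eef_pos: [382.4, -273.9, 109.8]
tool_rot: [-3.141, 0.004, 1.56]
force: [-0.2, -0.7, -0.3]
width: 85.6
gripper_force: 0.0
pos [ 382.4 -273.9  109.8] rot [-3.1407  0.0042  1.5598] q7 [ 0.96  0.64 -0.59  2.11  0.66  0.58 -0.11] w 85.6 t 34.225
twist z total 0.0007 then xyz total [-0.016 -0.014  1.058]
```

View pics/s4.png

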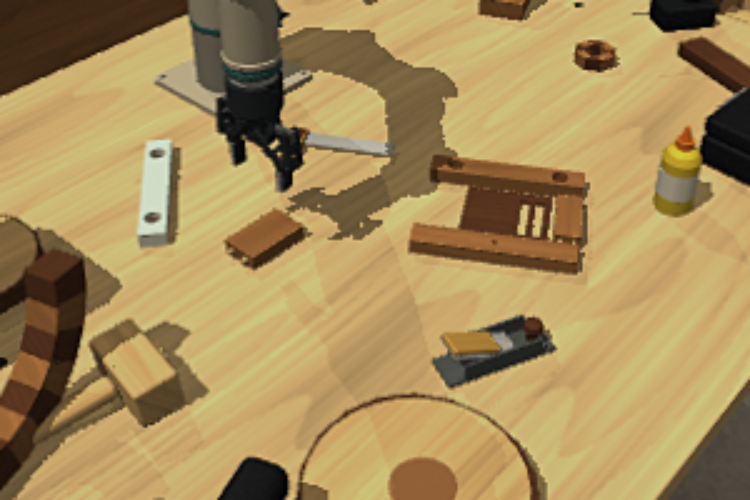

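```bash
python3 -m jog '{"claw":[1,1,1,1,1,1,1,0,0,0,0,0],"xyz":[[-0.01,-0.01,0.2],[0,0,0.25],[0,0,0.25],[0,0,0.2],[0,0,0.1],[0,0,0.03],[0,0,0],[0,0,0],[0,0,0],[0,0,0],[0,0,0],[0,0,0]],"twist":[[0,0,0],[0,0,0],[0,0,0],[0,0,0],[0,0,0],[0,0,0],[0,0,0],[0,0,0],[0,0,0],[0,0,0],[0,0,0],[0,0,0]]}'
python3 -c "
from h import *
go(381,-275.5,4,-1.5839)"
python3 -m jog '{"claw":[0,0,0,0,0,0,0,0],"xyz":[[0,0,0],[0,0,-0.1],[0,0,-0.2],[0,0,-0.25],[0,0,-0.25],[0,0,-0.2],[0,0,0],[0,0,0]],"twist":[[0,0,0],[0,0,0],[0,0,0],[0,0,0],[0,0,0],[0,0,0],[0,0,0],[0,0,0]]}'
python3 -c "
from h import *
go(516.5,-44.4,105,.5184+np.pi/2)"
```

```text
clock: 35.78
eef_pos: [380.6, -276.9, 7.8]
tool_rot: [-3.141, 0.006, 1.557]
force: [-1.1, 0.8, 7.0]
width: 58.2
gripper_force: 64.3
pos [ 380.6 -276.9    7.8] rot [-3.1412  0.0058  1.5572] q7 [ 0.8   0.8  -0.34  2.16  0.89  0.32 -0.32] w 58.2 t 35.775
twist z total -0.0002 then xyz total [0.014 0.004 0.038]
clock: 36.78
eef_pos: [379.8, -276.2, 106.6]
tool_rot: [-3.139, 0.005, 1.557]
force: [0.3, 0.8, -1.2]
width: 58.7
gripper_force: 65.0
pos [ 379.8 -276.2  106.6] rot [-3.1393  0.0047  1.5572] q7 [ 0.96  0.64 -0.59  2.11  0.67  0.57 -0.13] w 58.7 t 36.775
twist z total -0.1694 then xyz total [1.336 2.336 0.016]
```

```bash
python3 -m jog '{"claw":[0,0,0,0],"xyz":[[0,0,0],[0,0,0],[0,0,0],[0,0,0]],"twist":[[0,0,-0.0424],[0,0,-0.0424],[0,0,-0.0424],[0,0,-0.0422]]}'
python3 -m jog '{"claw":[0,0,0,0,0,0,0,0,0,0,0,0],"xyz":[[0.08,0.14,0],[0.16,0.28,0],[0.16,0.28,0],[0.16,0.28,0],[0.16,0.28,0],[0.16,0.28,0],[0.16,0.28,0],[0.16,0.28,0],[0.136,0.236,0],[0,0,0],[0,0,0],[0,0,0]],"twist":[[0,0,0],[0,0,0],[0,0,0],[0,0,0],[0,0,0],[0,0,0],[0,0,0],[0,0,0],[0,0,0],[0,0,0],[0,0,0],[0,0,0]]}'
python3 -c "
from h import *
go(516.5,-44.4,7,.5184+np.pi/2)"
```

```text
clock: 37.28
eef_pos: [379.7, -275.7, 105.9]
tool_rot: [-3.137, 0.001, 2.094]
force: [-0.1, 1.0, -1.1]
width: 58.0
gripper_force: 64.9
clock: 38.78
eef_pos: [516.2, -45.1, 105.2]
tool_rot: [-3.136, 0.003, 2.088]
force: [-0.3, -0.6, -1.8]
width: 58.3
gripper_force: 64.9
pos [516.2 -45.1 105.2] rot [-3.1364  0.0035  2.088 ] q7 [ 0.49  0.73 -0.71  1.98  0.74  0.71 -0.17] w 58.3 t 38.775
twist z total -0.0004 then xyz total [0.005 0.006 0.982]
```

```bash
python3 -m jog '{"claw":[0,0,0,0,0,0,0,0],"xyz":[[0,0,0.1],[0,0,0.2],[0,0,0.2],[0,0,0.2],[0,0,0.15],[0,0,0.08],[0,0,0.02],[0,0,0]],"twist":[[0,0,0],[0,0,0],[0,0,0],[0,0,0],[0,0,0],[0,0,0],[0,0,0],[0,0,0]]}'
python3 -c "
from h import *
go(516.5,-44.4,7,.5184+np.pi/2)"
```

```text
clock: 39.78
eef_pos: [517.1, -44.6, 10.8]
tool_rot: [-3.138, 0.004, 2.09]
force: [-0.5, 0.1, -1.1]
width: 58.5
gripper_force: 64.9
pos [517.1 -44.6  10.8] rot [-3.1383  0.0036  2.0898] q7 [ 0.38  0.87 -0.55  2.02  0.92  0.53 -0.33] w 58.5 t 39.775
twist z total 0.0002 then xyz total [ 0.005 -0.004  0.038]
```

```bash
python3 -m jog '{"claw":[0,0,0,1,1,1,1,1,1,1,1,1],"xyz":[[0,0,0.02],[0,0,0.01],[0,0,0],[0,0,0],[0,0,0],[0,0,0],[0,0,0],[0,0,-0.1],[0,0,-0.2],[0,0,-0.25],[0,0,-0.25],[0,0,-0.3]],"twist":[[0,0,0],[0,0,0],[0,0,0],[0,0,0],[0,0,0],[0,0,0],[0,0,0],[0,0,0],[0,0,0],[0,0,0],[0,0,0],[0,0,0]]}'
python3 -m jog '{"claw":[1,1,1,1,1,1,1,1,1,1,1],"xyz":[[-0.2,-0.1,0],[-0.3,-0.1,0],[-0.3,-0.1,0],[-0.3,-0.1,0],[-0.3,0,0],[-0.3,0,0],[-0.3,0.1,0],[-0.3,0.1,0],[-0.3,0.1,0],[0,0,0],[0,0,0]],"twist":[[0,0,0],[0,0,0],[0,0,0],[0,0,0],[0,0,0],[0,0,0],[0,0,0],[0,0,0],[0,0,0],[0,0,0],[0,0,0]]}'
cat > chk.py <<'E'
from h import *
im=optics.get_image('top'); th=.5184
pj,_=cam(im)
T=dict(narrow_rail=(92,0,np.pi/2),wide_rail=(-102,0,np.pi/2),bored_stile=(-10,87,0),plain_stile=(-10,-87,0))
# slotted dark walnut separated from oak by brightness
P=np.array([605,6.1]); R=np.array([[np.cos(th),-np.sin(th)],[np.sin(th),np.cos(th)]])
c=cv2.resize(im["color"],None,fx=U,fy=U,interpolation=cv2.INTER_CUBIC).astype(float)
cv2.imwrite('pics/fin0.png',im['color'][:,:,::-1])
ov=cv2.resize(im["color"],None,fx=U,fy=U,interpolation=cv2.INTER_CUBIC)
# nominal outlines for visual comparison
for n,t in list(T.items())+[("panel",(0,0,0))]:
    p=[*(P+R@np.array(t[:2])),th+t[2]]
    cv2.drawContours(ov,cv2.findContours(render(pj,p,D[n],ov.shape[:2]),0,2)[0],-1,(0,255,255),1)
cv2.imwrite('pics/fin.png',ov[440:1000,960:1660,::-1])
E
python3 chk.py
```

```text
clock: 41.28
eef_pos: [516.6, -44.2, 118.8]
tool_rot: [-3.137, 0.003, 2.09]
force: [0.3, 0.1, 0.8]
width: 85.8
gripper_force: 0.0
clock: 42.65
eef_pos: [636.6, -273.9, 118.6]
tool_rot: [-3.138, 0.002, 2.091]
force: [0.9, -0.3, -0.0]
width: 85.3
gripper_force: 0.0
```

View pics/fin.png

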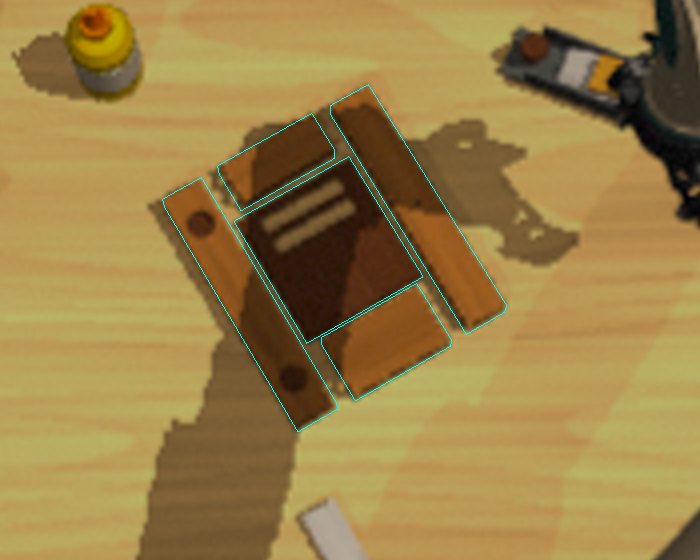

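The overlay shows all four parts within about 2 mm of their nominal outlines, the panel unmoved and the arm clear.

```bash
python3 -c "
from cell import order
print(order.finish_job())"
```

```text
the job is handed in; nothing more can be done
None
```

I laid the four frame parts around the panel and handed the job in at about 43 s. The last picture showed each part within about 2 mm of its nominal place and the panel unmoved; the hand-in returned no verdict.

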